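# Set the long blade tube in the carver's bench block

## Robot

A 6-joint arm with a two-finger parallel gripper is mounted at the origin on the work surface. World frame = base frame: x ahead of the robot, y to its left, z up, the work surface at z = 0. Lengths are in mm, angles in rad, forces in N, time in s.
With the tool pointing down it reaches from about 250 to 850 mm from the base axis. Payload 12.5 kg.
Tool frame: the origin (TCP) lies on the centre line of the jaws, within the pads' length; the fingertips stand tips_ahead ahead of it and the grasp point (between the pads) lies 11 mm behind it (tips_ahead is the distance from the TCP to the fingertips, in mm); z points along the fingers, y is the line along which they close (so a half turn about z gives the same grasp; the last joint's range is limited). The gripper opens to 93 mm and grips with 3 to 60 N. Pads are 15 mm wide; open, the fingers measure 128 mm over their backs; the gripper's body (75 mm by 188 mm) begins 65 mm behind the grasp point.
Start: joints at [1.034, 0.351, 1.652, -0, 1.139, -0.085], TCP at [240.09, 494.814, 226.633] pointing down, gripper open.
Joint ranges: [-2.75, 2.75], [-0.79, 2.1], [0.01, 2.65], [-1.57, 4.71], [0.07, 3.14], [-2.87, 2.87]. Speed limits (rad/s): [2.22, 2.22, 2.79, 3.14, 3.14, 3.14].

## Interface

Orientations are given as a unit quaternion [w, x, y, z].
In Python, from cell import * gives the robot as it stands.
- The arm moves only by the tool play_rows, never from a script. Its arguments are lists of equal length, an entry for each row: "slide": the shift along the world's x, y, z in m, a list of three; "turn": the turn, a rotation vector about the world's x, y, z in degrees, a list of three; "gripper": the gripper command: -1 is fully open, 1 is shut, values between are in proportion. A call has exactly 8 rows; each row shifts and turns the commanded pose from where the row before left it; what a row does not reach is not made up. A row lasts 1/12 s, in which the tool goes at most 41.7 mm and 7.16 degrees, less where a joint would pass 70% of its speed; a pose out of reach is approached as far as the arm can. A call is refused whole if a number of a shift passes 0.0417 or a number of a turn 7.16, either way. A call with a gripper value outside its range is refused whole. The fingers move at their own pace and stop on an object; the grip force is fixed at half the most. Time passes only in rows, so rows that do not move let the fingers close, or fill a call up. It gives the time, the measured TCP pose, the force, the opening and the grip force at its end, in the units of the state.
- get_obs(): the state, without advancing time (a new reading comes with each control period).
- grab_frame(name): name is "scene" or "top" or "wrist"; returns a dict with "pixels" (384x512x3 uint8, red, green, blue), "fx", "fy", "cx", "cy" (pixels), "world_to_cam" (4x4, takes a point from world to camera coordinates). Camera axes: x right, y down, z forward; pixel columns grow to the right and rows downward; lengths in mm; the calibration is good to about 2 mm. The wrist camera is an equidistant fisheye: a pixel r from the principal point sees the ray r / f radians off the axis. A picture is of the moment at which its call begins. There is no depth.
- finish_job(): hands the job in; it is judged then, once.
The state is a dict: "time_s": time; "q": joint angles; "dq": joint speeds; "tau": joint torques, N m; "tool_pos": TCP position; "tcp_rot": TCP orientation; "force": force on the tool from outside, world axes, zero at the start; "moment": the same for the moment, N m; "opening": opening from 0.0 (shut) to 1.0 (fully open); "grasp_force": force on a finger pad.
Only numpy, scipy, OpenCV 4.12 (cv2) and the standard library are available. Lean on these libraries where they do the work, as an engineer would, in place of code of your own. Each camera call takes 0.05 s, during which the arm holds its last target. There are 200 camera calls.

## Task

The carver wants the spare blades at hand: take the long slim tube out of the dark three-hole wooden rack and stand it in the empty hole of the small pale bench block, right down to the bottom of the hole. Lower it in, do not drop it, let go of it, and leave the two short tubes standing in the rack.

Things in the scene. Friction and masses are not known exactly. Their poses are not given: they have to be found in the camera images.
- long_tube: The tube to move: closed rigid aluminium cylinder, 140 mm long, 26 mm in diameter, about 0.1 kg, the top 25 mm a brown wooden cap of the same diameter. Upright in one of the rack's three holes, on its floor 10 mm above the table, so it stands 100 mm out of the rack. Origin: centre of its flat underside; z along its axis to the cap.
- short_tube_a: Short stout tube, to be left alone: aluminium with brown wooden cap, 85 mm long, 34 mm in diameter, upright in another hole of the rack. Origin: centre of its underside; z up its axis. The rack: fixed dark wooden block 75 x 225 mm, 50 mm high; three holes in one straight row 75 mm apart, each 40 mm in diameter and 40 mm deep.
- short_tube_b: The other short stout tube, same size and origin, upright in the remaining hole of the rack, 45 mm out of it. To be left alone.
- block_hole (a point): Centre of the mouth of the bench block's empty hole, 50 mm above the table, z up. Hole 40 mm in diameter, 40 mm deep, flat floor, mouth bevelled 4 mm. The block is fixed pale wood, 90 (x) x 85 (y) x 50 mm high, the hole in its middle; on its -y side a ledge 45 mm wide, 18 mm high, with a pencil and a scriber lying on it (top 25 mm high).
Things that resemble listed ones, but are neither listed nor needed, are in the scene too. Leave any pink or purple look-alike of the long_tube alone. Of the things that look like the part that bears block_hole, take the one that is farthest to the robot's left at the start.

How it is judged (in metres and radians):
On the way:
1. the long tube is lifted clear out of the rack (height (world z) of long_tube above 0.055 m), for 0.1 s.
At the end, for the whole second after the job is handed in: The long tube stands at rest in the bench block's hole, its foot within 15 mm of the hole's axis and at least 34 mm below the mouth, upright within 10 degrees; both short tubes still stand upright (10 degrees) in the rack within 20 mm of where they were (horizontal distance between long_tube and block_hole below 0.015 m and z of long_tube in the frame of block_hole below -0.034 m and angle between each of long_tube, short_tube_a, short_tube_b's own z axis and vertical below 0.18 rad and linear speed of long_tube below 0.02 m/s and distance of each of short_tube_a, short_tube_b from where it was at the start of the episode below 0.02 m); the robot touches nothing.
It fails at once if a short tube is pulled out of its place (moved more than 40 mm) (distance of any of short_tube_a, short_tube_b from where it was at the start of the episode above 0.04 m).
It fails at once if the long tube is dropped (falls freely, faster than 0.7 m/s, about 25 mm of fall) (linear speed of long_tube above 0.7 m/s and contact force between the fingers and long_tube below 0.05 N).
It also fails if it takes over 42 s, if anything falls off the work surface, if the arm or the gripper's body presses on something with over 40 N, if the wrist force passes 120 N, or if a joint passes its speed limit or range.

## Working session

There is one attempt and no reset: what is moved stays moved. The work goes in short steps, Python scripts to look and compute and a tool call to move; the robot and the scene stay as the last step left them, time stands still between calls to the robot, and variables do not carry over. Pictures are saved under pics/ and viewed, at most 10 in all, crops included, and the job is handed in when it is done.

Besides the shell and the picture viewer there is one more tool, called after "Request:" as name(argument=value, ...) on one line, values as JSON. play_rows: Moves the arm, as the interface text tells. Its arguments: {"type":"object","properties":{"slide":{"type":"array"},"turn":{"type":"array"},"gripper":{"type":"array"}},"required":["slide","turn","gripper"]}

```bash
mkdir -p pics
cat > h.py <<'E'
from cell import *
import numpy as np, cv2
def save(name,fn):
    f=grab_frame(name); cv2.imwrite('pics/'+fn,cv2.cvtColor(f['pixels'],cv2.COLOR_RGB2BGR)); np.save('pics/'+fn+'.npy',f,allow_pickle=True); return f
def load(fn): return np.load('pics/'+fn+'.npy',allow_pickle=True).item()
def ray(f,u,v):
    d=np.array([(u-f['cx'])/f['fx'],(v-f['cy'])/f['fy'],1.]); M=np.array(f['world_to_cam']); R=M[:3,:3]
    return -R.T@M[:3,3], R.T@d
def onz(f,u,v,z):
    o,d=ray(f,u,v); return o+d*(z-o[2])/d[2]
def proj(f,p):
    c=np.array(f['world_to_cam'])@np.append(p,1.); return [f['fx']*c[0]/c[2]+f['cx'],f['fy']*c[1]/c[2]+f['cy']]
E
python3 - <<'E'
from h import *
a=save('scene','s0.png');b=save('top','t0.png')
o=get_obs();print(o)
for f in(a,b):print(ray(f,256,192),f['fx'])
E
```

```text
{'time_s': 0.1, 'q': array([ 1.03443473e+00,  3.51199730e-01,  1.65235254e+00, -2.73946670e-07,
        1.13911507e+00, -8.46063967e-02]), 'dq': array([-0.00016582,  0.00053019, -0.00294941, -0.00075926, -0.00019505,
       -0.00017174]), 'tau': array([ 1.65384881e-03, -4.98031712e+01, -2.85710031e+01,  7.00639863e-02,
        2.37989734e-02, -1.70949079e-06]), 'tool_pos': array([239.92421724, 494.57256013, 226.14861944]), 'tcp_rot': array([-1.64049155e-04,  2.23961665e-01,  9.74597806e-01, -5.11684661e-04]), 'force': array([ 0.50912338, -1.05410565, -0.03587199]), 'moment': array([ 0.03436405, -0.0316316 ,  0.00415367]), 'grasp_force': 0.0, 'opening': 1.000325235384397}
(array([ 957.22343459, -309.79582261,  753.06437365]), array([-0.46547078,  0.31647206, -0.82665634])) 402.7979943046321
(array([446.96174582, -20.89505422, 966.34119853]), array([ 0.11577202, -0.01116461, -0.99331842])) 369.52399330349937
```

View pics/s0.png

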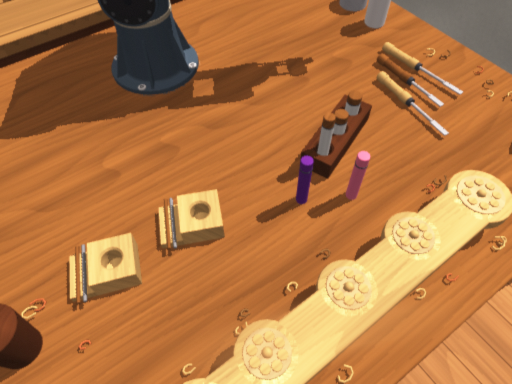

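View pics/t0.png

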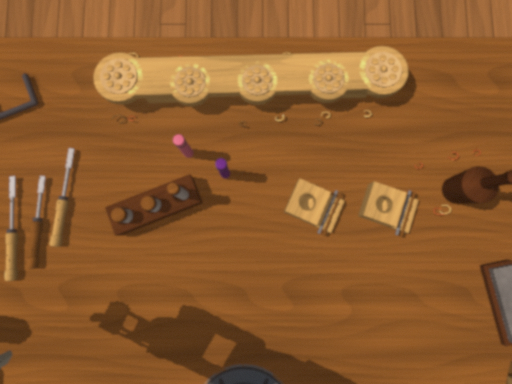

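The scene view shows the dark rack with three tubes: caps at (328,120), (341,116) and (353,101), with the near one the tallest. A purple look-alike stands at (305,180), a pink one at (359,176), and pale blocks have holes at (200,211) and (113,258). The top view shows rack caps at (121,214), (150,204) and (178,190), and block holes at (313,205) and (387,203).

Run:
```python
from h import *
a=load('s0.png');b=load('t0.png')
for n,u,v,z in[('c1',121,214,95),('c2',150,204,95),('c3',178,190,150),('c3s',178,190,95),('b1',310,202,50),('b2',386,203,50)]:
    p=onz(b,u,v,z);print(n,p.round(),'in scene',np.round(proj(a,p)))
# brown caps / holes: local crops
for n,f,box in[('s',a,(80,210,295,385)),('t',b,(165,245,95,215)),('b',a,(180,255,150,235)),('bt',b,(170,245,275,355))]:
    c=cv2.cvtColor(f['pixels'][box[0]:box[1],box[2]:box[3]],cv2.COLOR_RGB2BGR)
    cv2.imwrite(f'pics/c_{n}.png',cv2.resize(c,(400,300)))
ims=[cv2.imread(f'pics/c_{n}.png') for n in('s','t','b','bt')]
cv2.imwrite('pics/crops.png',np.vstack([np.hstack(ims[:2]),np.hstack(ims[2:])]))
```

```text
c1 [497. 288.  95.] in scene [354.  96.]
c2 [521. 220.  95.] in scene [339. 114.]
c3 [547. 143. 150.] in scene [324. 117.]
c3s [554. 155.  95.] in scene [327. 135.]
b1 [ 528. -165.   50.] in scene [197. 211.]
b2 [ 525. -354.   50.] in scene [110. 259.]
```

View pics/crops.png

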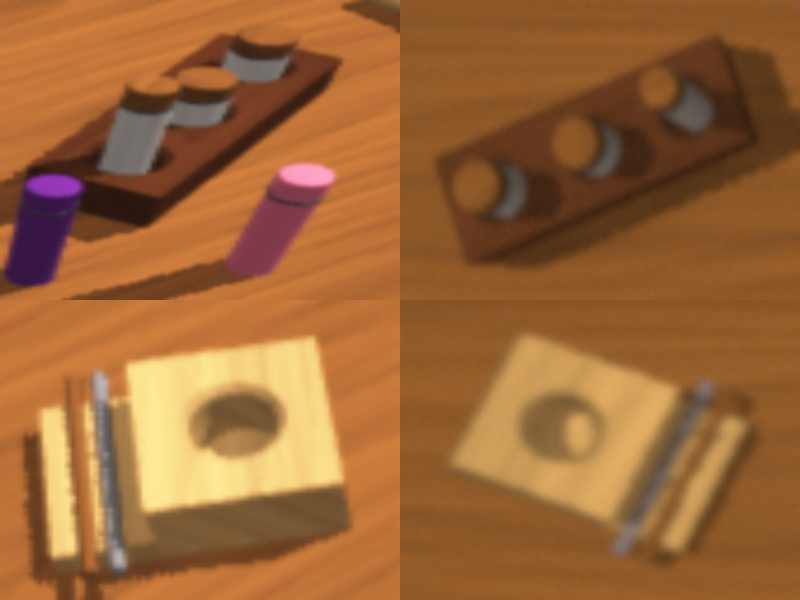

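Long tube: the grey body with the tallest cap in the rack is my choice (scene 329,118; top 173,188). I reject the purple (305,180) and pink (359,176) look-alikes. Block: the one at scene (200,211), y≈-165, is farther left than the one at (113,258), so I take that one. The crop confirms both choices.

Run:
```python
from h import *
a=load('s0.png');b=load('t0.png')
def tri(pa,pb):
    (o1,d1),(o2,d2)=ray(a,*pa),ray(b,*pb); d1/=np.linalg.norm(d1);d2/=np.linalg.norm(d2)
    t=np.linalg.lstsq(np.c_[d1,-d2],o2-o1,rcond=None)[0]; p,q=o1+t[0]*d1,o2+t[1]*d2
    return ((p+q)/2).round(1),np.linalg.norm(p-q).round(1)
print('cap',tri((329.2,117.7),(172.8,188)),onz(a,329.2,117.7,150),onz(b,172.8,188,150))
print('hole',tri((200.2,210.5),(307.4,201.5)),onz(a,200.2,210.5,50),onz(b,307.4,201.5,50))
# rack corners (top crop -> px)
for u,v in[(716,38),(757,138),(478,262),(436,158)]: print('rack',onz(b,(u-400)/3.333+95,v/3.75+165,50).round())
for u,v in[(526,334),(682,388),(610,528),(450,465)]: print('blk',onz(b,(u-400)/5+275,(v-300)/4+170,50).round())
for c,R in(('purple',(222,160)),('pink',(180,140))):print(c,onz(b,*R,140).round())
```

```text
cap (array([551.7, 155.4, 146.1]), np.float64(1.3)) [554.03748049 151.78075795 150.        ] [551.56017888 155.17022523 150.        ]
hole (array([ 530. , -159.3,   46.7]), np.float64(0.4)) [ 532.07237787 -159.89030865   50.        ] [ 529.62695249 -159.00921145   50.        ]
rack [597. 135.  50.]
rack [530. 103.  50.]
rack [448. 308.  50.]
rack [517. 342.  50.]
blk [ 588. -142.   50.]
blk [ 553. -219.   50.]
blk [ 466. -181.   50.]
blk [ 506. -103.   50.]
purple [617.  47. 140.]
pink [664. 144. 140.]
```

Request:
play_rows(slide=[[0.0195, -0.0213, 0.002], [0.0195, -0.0213, 0.002], [0.0195, -0.0213, 0.002], [0.0195, -0.0213, 0.002], [0.0195, -0.0213, 0.002], [0.0195, -0.0213, 0.002], [0.0195, -0.0213, 0.002], [0.0195, -0.0213, 0.002]], turn=[[0, 0, -2.7], [0, 0, -2.7], [0, 0, -2.7], [0, 0, -2.7], [0, 0, -2.7], [0, 0, -2.7], [0, 0, -2.7], [0, 0, -2.7]], gripper=[-1, -1, -1, -1, -1, -1, -1, -1])

```text
time_s: 0.77
tool_pos: [396.7, 323.1, 242.5]
tcp_rot: [-0.0, 0.404, 0.915, -0.0]
force: [0.2, -0.2, 0.8]
opening: 1.001
grasp_force: 0.0
```

Request:
play_rows(slide=[[0.0195, -0.0213, 0.002], [0.0195, -0.0213, 0.002], [0.0195, -0.0213, 0.002], [0.0195, -0.0213, 0.002], [0.0195, -0.0213, 0.002], [0.0195, -0.0213, 0.002], [0.0195, -0.0213, 0.002], [0.0195, -0.0213, 0.002]], turn=[[0, 0, -2.7], [0, 0, -2.7], [0, 0, -2.7], [0, 0, -2.7], [0, 0, -2.7], [0, 0, -2.7], [0, 0, -2.7], [0, 0, -2.7]], gripper=[-1, -1, -1, -1, -1, -1, -1, -1])

```text
time_s: 1.43
tool_pos: [552.8, 152.7, 258.4]
tcp_rot: [-0.0, 0.568, 0.823, -0.0]
force: [0.0, 0.5, -0.1]
opening: 1.001
grasp_force: 0.0
```

Run:
```python
from h import *
save('wrist','w1.png');f=save('scene','s1.png');o=get_obs();print(o['time_s'],o['tool_pos'],o['tcp_rot'],o['q'])
g=load('w1.png');print(g['fx'],g['cx'],g['cy'],ray(g,g['cx'],g['cy']))
w=cv2.imread('pics/w1.png');s=cv2.imread('pics/s1.png')
cv2.imwrite('pics/v1.png',cv2.resize(np.hstack([w,s]),(800,300)))
```

```text
1.5333 [554.04098499 151.32540574 258.36210415] [ 2.95976045e-04  5.69027545e-01  8.22318393e-01 -1.58866263e-04] [ 1.85878689e-01  3.65098707e-01  1.54968846e+00 -6.84503272e-04
  1.22661540e+00 -1.74041064e-01]
297.3186396354542 257.24138752126913 189.54638815790642 (array([522.06745651, 231.73844574, 416.28420466]), array([ 0.10575222, -0.28051998, -0.95400472]))
```

View pics/v1.png

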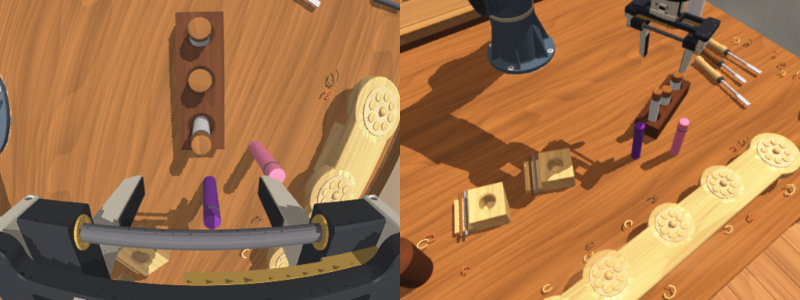

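The wrist view shows the long tube's cap at about (200,143) in the half-scale picture, with the fingers on either side at rows 190–210. The scene view shows the open gripper above the rack. Next I check the tool axis against the cap in both views.

Run:
```python
from h import *
a=load('s1.png');w=load('w1.png')
def wpr(f,p):
    c=np.array(f['world_to_cam'])@np.append(p,1.); r=np.hypot(c[0],c[1]); th=np.arctan2(r,c[2])
    return [f['cx']+f['fx']*th*c[0]/r,f['cy']+f['fy']*th*c[1]/r]
def wray(f,u,v,z):
    x,y=(u-f['cx'])/f['fx'],(v-f['cy'])/f['fy'];th=np.hypot(x,y);d=np.array([np.sin(th)*x/th,np.sin(th)*y/th,np.cos(th)])
    M=np.array(f['world_to_cam']);R=M[:3,:3];o=-R.T@M[:3,3];d=R.T@d;return o+d*(z-o[2])/d[2]
for z in(258,240,150):print(z,np.round(proj(a,[554,151.3,z])),np.round(wpr(w,[554,151.3,z])))
im=w['pixels'];print([cv2.cvtColor(im,cv2.COLOR_RGB2HSV)[183,257]])
h=cv2.cvtColor(im,cv2.COLOR_RGB2HSV).astype(int)
# cap mask in crop of wrist view
x0,y0=225,140;c=h[y0:210,x0:290];m=((c[...,2]>120)&(c[...,1]>100)).astype('uint8')
n,l,s,ce=cv2.connectedComponentsWithStats(m)
for i in range(1,n):
    if s[i,4]>60:print(s[i]+[x0,y0,0,0,0],ce[i]+[x0,y0],wray(w,*(ce[i]+[x0,y0]),150))
cv2.imwrite('pics/w1c.png',cv2.resize(cv2.cvtColor(im[130:300,130:390],cv2.COLOR_RGB2BGR),None,fx=3,fy=3))
```

```text
258 [337.  76.] [260. 248.]
240 [336.  84.] [259. 235.]
150 [329. 118.] [259. 192.]
[array([ 13, 154, 180], dtype=uint8)]
[225 140   7  47 188] [228.60106383 163.30851064] [518.02380721 167.71604549 150.        ]
[ 235  140   55   70 2491] [266.96386993 177.80690486] [555.96718418 167.32024923 150.        ]
```

View pics/w1c.png

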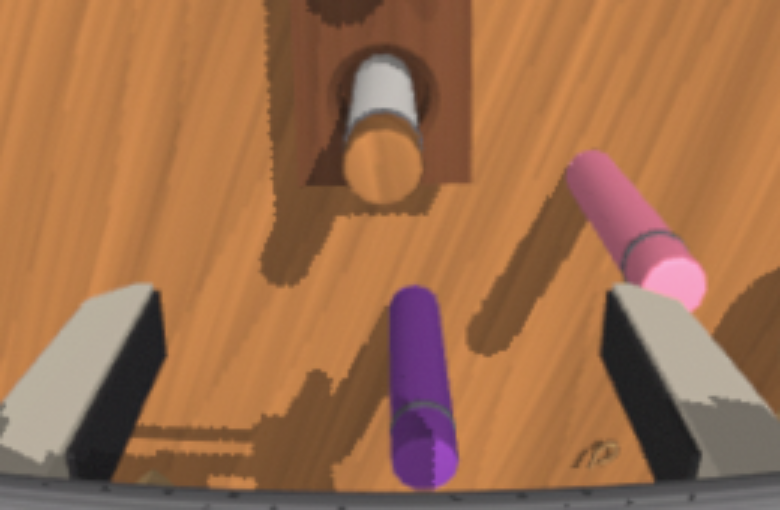

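Request:
play_rows(slide=[[-0.001, 0.001, -0.01], [-0.001, 0.001, -0.022], [0, 0.001, -0.025], [0, 0.001, -0.025], [0, 0, -0.025], [0, 0, -0.022], [0, 0, -0.014], [0, 0, -0.008]], turn=[[0, 0, 0], [0, 0, 0], [0, 0, 0], [0, 0, 0], [0, 0, 0], [0, 0, 0], [0, 0, 0], [0, 0, 0]], gripper=[-1, -1, -1, -1, -1, -1, -1, -1])

```text
time_s: 2.2
tool_pos: [548.0, 158.7, 105.0]
tcp_rot: [-0.001, 0.566, 0.824, -0.001]
force: [0.1, -0.6, 0.4]
opening: 1.004
grasp_force: 0.0
```

Run:
```python
from h import *
a=save('scene','s2.png');w=save('wrist','w2.png');print(get_obs()['tool_pos'],get_obs()['force'])
A=cv2.imread('pics/s2.png')[40:220,240:440];W=cv2.imread('pics/w2.png')[100:310,130:390]
cv2.imwrite('pics/v2.png',np.hstack([cv2.resize(A,(400,360)),cv2.resize(W,(400,360))]))
```

```text
[548.69578991 158.52425773 106.15693153] [0.53816561 0.38978743 1.24182524]
```

View pics/v2.png

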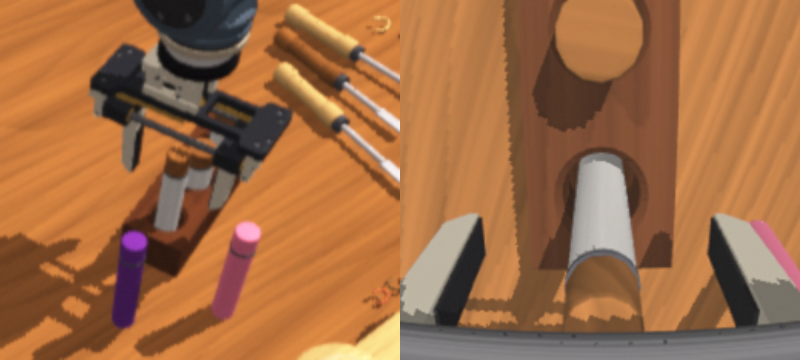

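The tube stands between the open fingers, centred to within a couple of mm, and the pink and purple look-alikes are clear of them. I nudge the tool 2–3 mm and close.

Request:
play_rows(slide=[[0.002, -0.0025, 0], [0, 0, 0], [0, 0, 0], [0, 0, 0], [0, 0, 0], [0, 0, 0], [0, 0, 0], [0, 0, 0]], turn=[[0, 0, 0], [0, 0, 0], [0, 0, 0], [0, 0, 0], [0, 0, 0], [0, 0, 0], [0, 0, 0], [0, 0, 0]], gripper=[-1, 1, 1, 1, 1, 1, 1, 1])

```text
time_s: 2.97
tool_pos: [552.1, 155.5, 107.7]
tcp_rot: [0.0, 0.567, 0.824, 0.0]
force: [0.7, 0.2, -0.7]
opening: 0.548
grasp_force: 0.0
```

Request:
play_rows(slide=[[0, 0, 0], [0, 0, 0], [0, 0, 0], [0, 0, 0], [0, 0, 0], [0, 0, 0], [0, 0, 0], [0, 0, 0]], turn=[[0, 0, 0], [0, 0, 0], [0, 0, 0], [0, 0, 0], [0, 0, 0], [0, 0, 0], [0, 0, 0], [0, 0, 0]], gripper=[1, 1, 1, 1, 1, 1, 1, 1])

```text
time_s: 3.63
tool_pos: [552.1, 155.5, 107.6]
tcp_rot: [-0.0, 0.567, 0.824, -0.0]
force: [-0.3, -0.1, -0.1]
opening: 0.272
grasp_force: 30.0
```

Request:
play_rows(slide=[[0, 0, 0.006], [0, 0, 0.012], [0, 0, 0.018], [0, 0, 0.022], [0, 0, 0.025], [0, 0, 0.025], [0, 0, 0.022], [0, 0, 0.02]], turn=[[0, 0, 0], [0, 0, 0], [0, 0, 0], [0, 0, 0], [0, 0, 0], [0, 0, 0], [0, 0, 0], [0, 0, 0]], gripper=[1, 1, 1, 1, 1, 1, 1, 1])

```text
time_s: 4.3
tool_pos: [552.1, 155.5, 260.5]
tcp_rot: [0.001, 0.567, 0.824, 0.001]
force: [0.2, 0.5, -1.4]
opening: 0.273
grasp_force: 30.0
```

Request:
play_rows(slide=[[-0.001, -0.008, 0], [-0.001, -0.015, 0], [-0.001, -0.02, 0], [-0.002, -0.023, 0], [-0.002, -0.023, 0], [-0.002, -0.023, 0], [-0.002, -0.023, 0], [-0.002, -0.023, 0]], turn=[[0, 0, 0], [0, 0, 0], [0, 0, 0], [0, 0, 0], [0, 0, 0], [0, 0, 0], [0, 0, 0], [0, 0, 0]], gripper=[1, 1, 1, 1, 1, 1, 1, 1])

```text
time_s: 4.97
tool_pos: [538.3, -4.0, 257.2]
tcp_rot: [-0.0, 0.567, 0.824, -0.0]
force: [0.5, 0.7, -1.1]
opening: 0.271
grasp_force: 30.0
```

Request:
play_rows(slide=[[-0.002, -0.025, 0], [-0.002, -0.025, 0], [-0.002, -0.025, 0], [-0.001, -0.025, 0], [-0.001, -0.023, 0], [-0.001, -0.0175, 0], [0, -0.011, 0], [0, -0.006, 0]], turn=[[0, 0, 0], [0, 0, 0], [0, 0, 0], [0, 0, 0], [0, 0, 0], [0, 0, 0], [0, 0, 0], [0, 0, 0]], gripper=[1, 1, 1, 1, 1, 1, 1, 1])

```text
time_s: 5.63
tool_pos: [529.6, -161.3, 257.3]
tcp_rot: [-0.0, 0.568, 0.823, -0.0]
force: [0.8, 0.4, -0.7]
opening: 0.27
grasp_force: 30.0
```

Request:
play_rows(slide=[[0, 0, -0.01], [0, 0, -0.018], [0, 0, -0.018], [0, 0, -0.015], [0, 0, -0.012], [0, 0, -0.01], [0, 0, -0.005], [0, 0, 0]], turn=[[0, 0, 0], [0, 0, 0], [0, 0, 0], [0, 0, 0], [0, 0, 0], [0, 0, 0], [0, 0, 0], [0, 0, 0]], gripper=[1, 1, 1, 1, 1, 1, 1, 1])

```text
time_s: 6.3
tool_pos: [529.6, -159.2, 168.4]
tcp_rot: [-0.001, 0.567, 0.824, -0.0]
force: [-0.0, -0.8, -1.5]
opening: 0.274
grasp_force: 30.0
```

Run:
```python
from h import *
a=save('scene','s3.png');w=save('wrist','w3.png');o=get_obs();p=o['tool_pos'];print(p,o['tcp_rot'])
z=p[2]-97.5
print('foot expected scene',proj(a,[p[0],p[1],z]),'hole in scene',proj(a,[531,-160,50]))
A=cv2.imread('pics/s3.png')[100:260,120:300];W=cv2.imread('pics/w3.png')[60:300,130:390]
cv2.imwrite('pics/v3.png',np.hstack([cv2.resize(A,(400,360)),cv2.resize(W,(400,360))]))
```

```text
[ 530.3349759  -159.79220468  169.954308  ] [2.25951045e-04 5.66916492e-01 8.23775233e-01 7.32732854e-05]
foot expected scene [np.float64(198.38899524644586), np.float64(203.99420950405852)] hole in scene [np.float64(199.88588006948822), np.float64(210.16413651904907)]
```

View pics/v3.png

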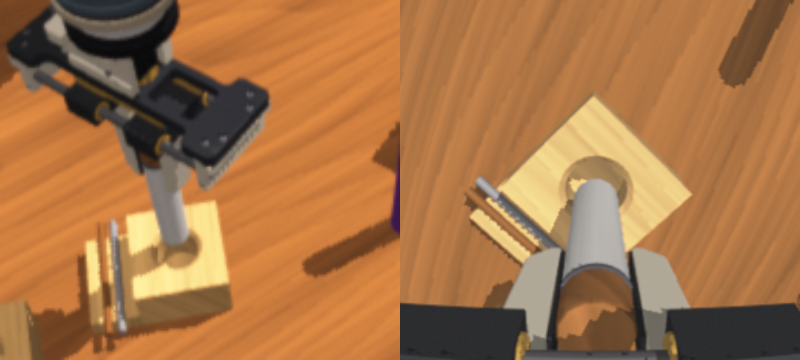

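The tube hangs upright, foot at about scene px (199,205) against an expected (198,204), directly above the hole at (200,210). I check the hole once more from the wrist view, where the ellipse centre is about (258,183).

Run:
```python
from h import *
f=load('w3.png')
for u,v,z in((258,183.3,50),(258,190,72)):
    x,y=(u-f['cx'])/f['fx'],(v-f['cy'])/f['fy'];th=np.hypot(x,y);d=np.array([np.sin(th)*x/th,np.sin(th)*y/th,np.cos(th)])
    M=np.array(f['world_to_cam']);R=M[:3,:3];o=-R.T@M[:3,3];d=R.T@d;print(o+d*(z-o[2])/d[2])
```

```text
[ 528.50481163 -155.81455646   50.        ]
[ 528.42297039 -155.7168633    72.        ]
```

Request:
play_rows(slide=[[0, 0, -0.006], [0, 0, -0.01], [0, 0, -0.01], [0, 0, -0.01], [0, 0, -0.008], [0, 0, -0.006], [0, 0, -0.004], [0, 0, -0.003]], turn=[[0, 0, 0], [0, 0, 0], [0, 0, 0], [0, 0, 0], [0, 0, 0], [0, 0, 0], [0, 0, 0], [0, 0, 0]], gripper=[1, 1, 1, 1, 1, 1, 1, 1])

```text
time_s: 7.07
tool_pos: [530.0, -160.0, 112.0]
tcp_rot: [-0.0, 0.567, 0.824, -0.0]
force: [-0.2, -0.4, -1.8]
opening: 0.276
grasp_force: 30.0
```

Request:
play_rows(slide=[[0, 0, -0.001], [0, 0, -0.001], [0, 0, -0.001], [0, 0, -0.001], [0, 0, -0.0005], [0, 0, 0], [0, 0, 0], [0, 0, 0]], turn=[[0, 0, 0], [0, 0, 0], [0, 0, 0], [0, 0, 0], [0, 0, 0], [0, 0, 0], [0, 0, 0], [0, 0, 0]], gripper=[1, 1, 1, 1, 1, 1, 1, 1])

```text
time_s: 7.73
tool_pos: [530.1, -160.0, 108.2]
tcp_rot: [0.0, 0.567, 0.824, 0.0]
force: [-0.1, 0.8, -1.0]
opening: 0.275
grasp_force: 30.0
```

Request:
play_rows(slide=[[0, 0, -0.0005], [0, 0, -0.0005], [0, 0, -0.0005], [0, 0, 0], [0, 0, 0], [0, 0, 0], [0, 0, 0], [0, 0, 0]], turn=[[0, 0, 0], [0, 0, 0], [0, 0, 0], [0, 0, 0], [0, 0, 0], [0, 0, 0], [0, 0, 0], [0, 0, 0]], gripper=[1, 1, 1, 1, 1, 1, 1, 1])

```text
time_s: 8.4
tool_pos: [530.5, -160.3, 107.5]
tcp_rot: [0.001, 0.567, 0.824, 0.0]
force: [-1.6, -0.2, 7.4]
opening: 0.277
grasp_force: 30.0
```

It has touched the floor, with 7 N upward at the expected height. I release.

Request:
play_rows(slide=[[0, 0, 0], [0, 0, 0], [0, 0, 0], [0, 0, 0], [0, 0, 0], [0, 0, 0], [0, 0, 0], [0, 0, 0]], turn=[[0, 0, 0], [0, 0, 0], [0, 0, 0], [0, 0, 0], [0, 0, 0], [0, 0, 0], [0, 0, 0], [0, 0, 0]], gripper=[-1, -1, -1, -1, -1, -1, -1, -1])

```text
time_s: 9.07
tool_pos: [530.1, -160.0, 106.6]
tcp_rot: [-0.0, 0.567, 0.824, -0.0]
force: [0.5, 0.5, 1.1]
opening: 0.801
grasp_force: 0.0
```

Request:
play_rows(slide=[[0, 0, 0], [0, 0, 0], [0, 0, 0], [0, 0, 0], [0, 0, 0.004], [0, 0, 0.008], [0, 0, 0.012], [0, 0, 0.016]], turn=[[0, 0, 0], [0, 0, 0], [0, 0, 0], [0, 0, 0], [0, 0, 0], [0, 0, 0], [0, 0, 0], [0, 0, 0]], gripper=[-1, -1, -1, -1, -1, -1, -1, -1])

```text
time_s: 9.73
tool_pos: [529.8, -159.9, 147.4]
tcp_rot: [-0.0, 0.567, 0.824, -0.0]
force: [0.2, 0.3, 0.2]
opening: 1.003
grasp_force: 0.0
```

Request:
play_rows(slide=[[0, 0, 0.02], [0, 0, 0.02], [0, 0, 0.02], [0, 0, 0.02], [0, 0, 0.02], [0, 0, 0.01], [0, 0, 0.005], [0, 0, 0]], turn=[[0, 0, 0], [0, 0, 0], [0, 0, 0], [0, 0, 0], [0, 0, 0], [0, 0, 0], [0, 0, 0], [0, 0, 0]], gripper=[-1, -1, -1, -1, -1, -1, -1, -1])

```text
time_s: 10.4
tool_pos: [530.3, -160.1, 262.7]
tcp_rot: [0.001, 0.567, 0.824, 0.0]
force: [0.1, -0.1, -0.5]
opening: 0.999
grasp_force: 0.0
```

Run:
```python
from h import *
a=save('scene','s4.png');w=save('wrist','w4.png');o=get_obs();print(o['tool_pos'],o['force'],o['time_s'])
for z in(50,150):print('axis in scene',np.round(proj(a,[530,-160,z]),1))
A=cv2.imread('pics/s4.png')[60:260,120:390];W=cv2.imread('pics/w4.png')[60:300,130:390]
cv2.imwrite('pics/v4.png',np.hstack([cv2.resize(A,(432,320)),cv2.resize(W,(347,320))]))
```

```text
[ 529.7422766  -159.84643748  260.87894899] [-0.26113026 -0.49703309 -0.60620464] 10.5
axis in scene [199.6 209.8]
axis in scene [192.8 181.3]
```

View pics/v4.png

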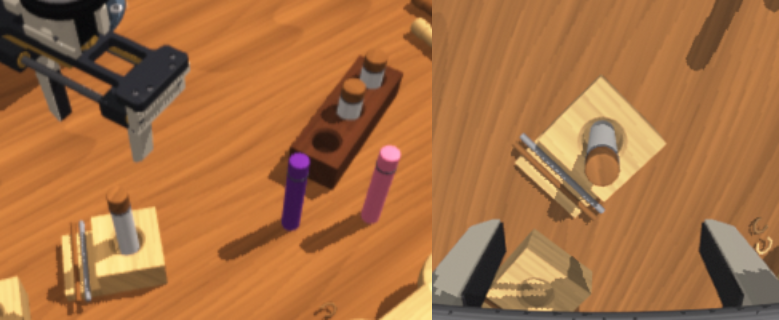

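The tube stands upright in the block's hole, cap at scene px (194,181) against an expected (193,181). Both short tubes are still in the rack, and the gripper is clear.

```bash
python3 -c "
from cell import *
print(finish_job())"
```

```text
the job is handed in; nothing more can be done
None
```

The long tube now stands upright on the floor of the left bench block's hole, lowered in and released. Both short tubes are still standing in the rack. The job was handed in at about 10.5 s, but `finish_job()` gave no verdict, so I don't know how it was judged.

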